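# Restock the packing bench: a carton row and a stack of tape rolls

## Robot

A 6-joint arm with a two-finger parallel gripper is mounted at the origin on the work surface. World frame = base frame: x ahead of the robot, y to its left, z up, the work surface at z = 0. Lengths are in mm, angles in rad, forces in N, time in s.
With the tool pointing down it reaches from about 425 to 950 mm from the base axis. Payload 3.5 kg.
Tool frame: the origin (TCP) lies at the very end of the fingers, on their centre line; the grasp point (between the pads) lies 19 mm behind it (grip_depth is the distance from the TCP to the grasp point, in mm); z points along the fingers, y is the line along which they close (so a half turn about z gives the same grasp; the last joint's range is limited). The gripper opens to 85 mm and grips with 20 to 120 N. Pads are 22 mm wide; open, the fingers measure 114 mm over their backs; the gripper's body (76 mm by 85 mm) begins 54 mm behind the grasp point. The pads swing forward as they close: fully open they stand 13 mm farther back than shut.
Start: joints at [-1.356, 0.286, 1.577, -0, 1.279, -0.15], TCP at [240.837, -630.558, 231.325] pointing down, gripper open.
Joint ranges: [-2.77, 2.77], [-0.9, 2.22], [0.21, 2.48], [-1.53, 4.67], [0.24, 2.81], [-2.84, 2.84]. Speed limits (rad/s): [2.79, 2.79, 3.14, 3.14, 3.14, 3.14].

## Interface

Orientations are given as a unit quaternion [w, x, y, z].
In Python, from bench import * gives the robot as it stands. The module is installed in compiled form; this text tells all that it offers. Calls block until the motion is done:
- move_to(position, orientation): joint-space move of the TCP to a pose.
- move_straight(position, orientation=None, speed=150): straight line of the TCP; orientation=None keeps the orientation; speed is the mean speed in mm/s.
- move_j(angles): joint-space move.
- gripper_to(opening, grasp_force=None): finger opening in mm; grasp_force is the grip in N (None keeps the last); returns when the fingers have stopped.
- wait(seconds).
- ik(position, orientation): joint angles nearest the present ones, or None.
- get_image(name): name is "side" or "top" or "wrist"; returns a dict with "img" (480x640x3 uint8, red, green, blue), "camera_matrix" (3x3 intrinsics, pixels), "D" ([k1, k2, p1, p2, k3] as OpenCV has them; the pictures are not rectified), "T" (4x4, takes a point from camera to world coordinates). Camera axes: x right, y down, z forward; pixel columns grow to the right and rows downward; lengths in mm; the calibration is good to about 2 mm. A picture is of the moment at which its call begins. There is no depth.
A pose or a line that the arm cannot do raises PlanningError and nothing moves.
- finish_job(): hands the job in; it is judged then, once.
Trained networks look in a picture, given as the dict that the camera call returned (one of the last four; its "shot" number tells which), for a name from the list of things; names that differ only in an ending like _2 or _b are one class to them, and where a whole thing is asked for, a point or a joint stands for the part that bears it (a point fixed in the world has none). Each returns a list of dicts, best first, with "confidence" (0 to 1); they miss things now and then, are a little off and sometimes report something else, mostly with a low value. They report only what shows in the picture. A call takes as long as a camera call. They do not tell look-alikes from the thing itself.
- search_frame(picture, target): "xyz" ([x, y, z] in mm, in the coordinates of the camera as it stood for that picture, good to about 4 mm: the middle of the surface that is visible of it).
- place_of(picture, target): "xyz" ([x, y, z] in mm, in the coordinates of the camera as it stood for that picture, good to about 4 mm: a listed point, or the origin of a listed thing).
Readings, each from a call of its own:
- read_clock(): time.
- read_q(): joint angles.
- read_qvel(): joint speeds.
- read_joint_efforts(): joint torques, N m.
- read_ee_pos(): TCP position.
- read_ee_rot(): TCP orientation.
- read_ft_force(): force on the tool from outside, world axes, zero at the start.
- read_torque(): the same for the moment, N m.
- read_width(): finger opening in mm.
- read_finger_force(): force on a finger pad.
Only numpy, scipy, OpenCV 4.12 (cv2) and the standard library are available. Lean on these libraries where they do the work, as an engineer would, in place of code of your own. Each camera call takes 0.05 s, during which the arm holds its last target. There are 200 camera calls.

## Task

Restock the packing bench. Stand all the small cartons upright in one close row on the green band of the grey shelf, broad sides touching, the first one against the green end wall, then slide the blue stop up snug against the last one (it may first have to be slid back to make room). Stack all the tape rolls on the steel rack, three side by side in its grooves and the rest saddled in the gaps on top of them, all with their flat ends in line, and do not disturb the spray bottle, the tape dispenser or the scanner.

Things in the scene. Friction and masses are not known exactly. Their poses are not given: they have to be found in the camera images.
- carton_shelf: low grey bench-top shelf, 130 mm deep (x) by 274 mm long (y), board top 50 mm above the bench, with 12 mm high lips along its front and back edges and a green band 60 mm wide along the middle of the board. Fixed green end wall 45 mm high above the board (top 95 mm above the bench) at its +y end. Origin: centre of the underside on the bench. Fixed.
- row_end (a point): point on the shelf board (50 mm above the bench), on the middle line of the green band, at the inner face of the fixed green end wall; axes as the shelf's: the row of cartons runs from here towards -y
- row_stop (a joint): the blue sliding stop of the carton shelf: 0 m = slid fully to the -y end of the shelf (its face is then 238 mm from the fixed end wall), growing as it slides towards the end wall, at most 0.19 m; stiff by about 1.5 N, it stays where it is left
- stop_face (a point): middle of the lower edge of the stop's face that looks to the end wall (+y), at board height; axes as the shelf's. The stop is a low blue block 70 mm wide (x), 24 mm thick (y), its top 25 mm above the board
- stop_grip (a point): point to grip on the stop: in the upright black post on the blue block, 24 mm (x) by 20 mm (y), which rises from the block to 92 mm above the board; this point is on the post's axis, 16 mm below its top and 14 mm behind the face
- roll_rack: low steel rack, 90 mm deep (x) by 246 mm long (y), board 50 mm above the bench, with three grooves side by side along y, 74 mm apart (middles at y = -74, 0, +74 mm), each 34 mm wide between bars 4 mm high, and end cheeks 30 mm high. Origin: centre of the underside on the bench. Fixed.
- rack_floor (a point): middle of the floor of the middle groove of the roll rack, 50 mm above the bench; axes as the rack's
- feed_tray: yellow tray, 60 mm deep (x) by 414 mm long (y), in which the tape rolls stand at the start, in five grooves 78 mm apart along y (some may be empty), floor 12 mm above the bench, end cheeks 20 mm high. Origin: centre of the underside. Fixed.
- roll0: brown tape roll, 72 mm in diameter and 48 mm wide, solid, 0.18 kg, standing on its round edge with its axis level. Origin: its centre; x is its axis, so its flat end faces are 24 mm either way along x. May be absent (None from the start)
- roll1: brown tape roll, 72 mm in diameter and 48 mm wide, solid, 0.18 kg, standing on its round edge with its axis level. Origin: its centre; x is its axis, so its flat end faces are 24 mm either way along x. May be absent (None from the start)
- roll2: brown tape roll, 72 mm in diameter and 48 mm wide, solid, 0.18 kg, standing on its round edge with its axis level. Origin: its centre; x is its axis, so its flat end faces are 24 mm either way along x. May be absent (None from the start)
- roll3: brown tape roll, 72 mm in diameter and 48 mm wide, solid, 0.18 kg, standing on its round edge with its axis level. Origin: its centre; x is its axis, so its flat end faces are 24 mm either way along x. May be absent (None from the start)
- roll4: brown tape roll, 72 mm in diameter and 48 mm wide, solid, 0.18 kg, standing on its round edge with its axis level. Origin: its centre; x is its axis, so its flat end faces are 24 mm either way along x. May be absent (None from the start)
- carton0: small closed kraft carton standing upright, 60 mm (x) by 48 mm (y) by 56 mm high (z), 0.2 kg, heavier below. Origin: centre of its underside. May be absent (None from the start)
- carton1: small closed kraft carton standing upright, 60 mm (x) by 48 mm (y) by 56 mm high (z), 0.2 kg, heavier below. Origin: centre of its underside. May be absent (None from the start)
- carton2: small closed kraft carton standing upright, 60 mm (x) by 48 mm (y) by 56 mm high (z), 0.2 kg, heavier below. Origin: centre of its underside. May be absent (None from the start)
- carton3: small closed kraft carton standing upright, 60 mm (x) by 48 mm (y) by 56 mm high (z), 0.2 kg, heavier below. Origin: centre of its underside. May be absent (None from the start)
- spray: spray bottle, 70 mm in diameter, 198 mm tall; a bystander. Origin: centre of its underside
- tape_gun: blue tape dispenser with a roll, 145 mm long, 92 mm tall; a bystander. Origin: on its underside, below the roll
- scanner: black and grey hand scanner lying on the bench, 130 mm long, 30 mm high; a bystander. Origin: underside of its head
Not all that is in view belongs to the job. Leave any purple or red look-alike of the carton3 alone.

How it is judged:
By the outcome, as a careful person would: the job done as asked, in the order asked, and still so for the second after the job is handed in, with the robot touching nothing.
Of roll0, roll1, roll2, roll3, roll4 only 4 to 5 are there at a start; the rules pass over those that are not, and their reading is None.
Of carton0, carton1, carton2, carton3 only 3 to 4 are there at a start; the rules pass over those that are not, and their reading is None.
At some moment in a run one of carton0, carton1, carton2, carton3 may be knocked a few centimetres aside while the robot is not near it.
It also fails if it takes over 210 s, if anything falls off the work surface, if the arm or the gripper's body presses on something with over 40 N, if the wrist force passes 120 N, or if a joint passes its speed limit or range.

## Working session

There is one attempt and no reset: what is moved stays moved. The work goes in short steps, each a Python script; the robot and the scene stay as the last script left them, time stands still between calls to the robot, and variables do not carry over. Pictures are saved under pics/ and viewed, at most 14 in all, crops included, and the job is handed in when it is done.

```bash
mkdir -p pics
cat > h.py <<'E'
from bench import *
import numpy as np, cv2
def snap(cam,fn=None):
    p=get_image(cam)
    if fn: cv2.imwrite('pics/'+fn,p['img'][:,:,::-1])
    return p
def w(p,xyz): return (np.array(p['T'])@np.r_[xyz,1])[:3]
def px(p,X):
    T=np.linalg.inv(np.array(p['T']));r,_=cv2.Rodrigues(T[:3,:3])
    return cv2.projectPoints(np.array([X],float),r,T[:3,3],np.array(p['camera_matrix']),np.array(p['D'],float))[0].ravel()
def onplane(p,uv,z):
    n=cv2.undistortPoints(np.array([[uv]],float),np.array(p['camera_matrix']),np.array(p['D'],float)).ravel()
    T=np.array(p['T']);d=T[:3,:3]@np.r_[n,1];o=T[:3,3]
    return o+d*(z-o[2])/d[2]
E
python3 - <<'E'
from h import *
for c in('top','side'):
    p=snap(c,c+'0.png')
    print(c,np.round(p['T'],2).tolist())
    for t in ['carton_shelf','row_end','stop_face','stop_grip','roll_rack','rack_floor','feed_tray','roll0','carton0','spray','tape_gun','scanner']:
        for d in place_of(p,t):
            X=w(p,d['xyz']);print(t,d.get('confidence'),X.round(),px(p,X).round())
print(read_clock(),read_ee_rot(),read_width())
E
```

```text
top [[-0.01, -0.98, 0.18, 327.91], [-1.0, 0.01, -0.01, 12.24], [0.0, -0.18, -0.98, 1418.36], [0.0, 0.0, 0.0, 1.0]]
carton_shelf 0.69 [ 597. -156.    1.] [388. 241.]
row_end 0.93 [597. -30.  50.] [337. 238.]
stop_face 0.86 [ 599. -211.   47.] [414. 237.]
stop_grip 0.66 [ 596. -231.  128.] [428. 231.]
roll_rack 0.91 [603. 151.  -3.] [263. 240.]
rack_floor 0.56 [605. 157.  50.] [258. 235.]
feed_tray 0.76 [437.  -1.   1.] [325. 307.]
roll0 0.75 [ 438. -163.   49.] [395. 305.]
roll0 0.68 [438. -79.  44.] [359. 305.]
roll0 0.63 [437.  -6.  47.] [328. 306.]
roll0 0.61 [436.  71.  46.] [295. 307.]
roll0 0.38 [604. 152.  -4.] [262. 240.]
carton0 0.94 [327. 315.  -1.] [194. 354.]
carton0 0.92 [437. 345.   4.] [182. 308.]
carton0 0.67 [534. 420.  -2.] [153. 268.]
carton0 0.58 [ 438. -330.    1.] [461. 306.]
carton0 0.58 [331. 438.   5.] [143. 351.]
spray 0.85 [ 765. -229.    3.] [415. 175.]
tape_gun 0.72 [790. 153.  -1.] [263. 167.]
scanner 0.73 [758. 299.  -3.] [205. 180.]
side [[0.96, -0.21, 0.18, 302.58], [-0.27, -0.7, 0.66, -958.21], [-0.01, -0.68, -0.73, 1196.12], [0.0, 0.0, 0.0, 1.0]]
car
[... 472 characters left out ...]
4.  -2.] [377. 225.]
feed_tray 0.88 [436.  -3.  -3.] [281. 286.]
roll0 0.94 [ 436. -161.   48.] [293. 319.]
roll0 0.83 [443. -84.  46.] [289. 297.]
roll0 0.59 [434.  -4.  44.] [279. 276.]
roll0 0.59 [431.  70.  46.] [272. 257.]
carton0 0.98 [438. 349.  -2.] [258. 206.]
carton0 0.81 [330. 439.  -1.] [222. 195.]
carton0 0.72 [533. 419.  -3.] [281. 187.]
carton0 0.72 [327. 312.  -0.] [227. 220.]
carton0 0.71 [ 545. -398.   -2.] [360. 397.]
carton0 0.7 [ 436. -337.   -4.] [311. 387.]
spray 0.62 [ 766. -230.   -2.] [418. 322.]
tape_gun 0.89 [787. 151.  -3.] [378. 225.]
scanner 0.63 [762. 301.   0.] [355. 196.]
1.3 [-1.56387037e-05  9.83410982e-01  1.81391400e-01 -1.68711931e-06] 85.24314127624038
```

View pics/top0.png

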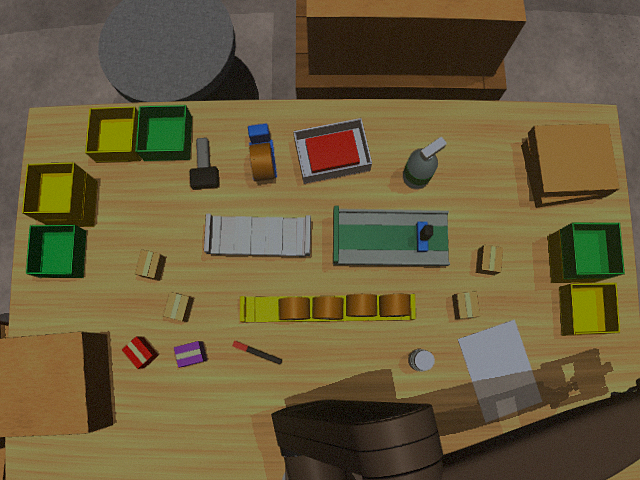

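View pics/side0.png

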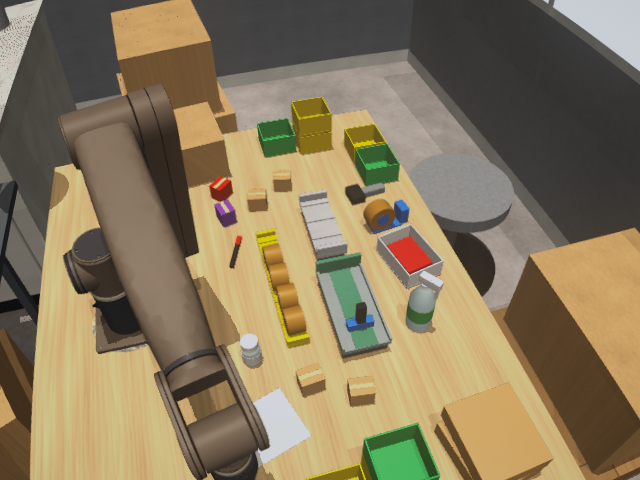

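Top view: the kraft cartons are at (149,264), (177,306), (489,259) and (466,305). The red (138,352) and purple (189,354) ones are look-alikes to leave alone. There are four rolls in the tray (294–395,306). The stop's face-to-wall gap is about 181 mm, less than the 192 mm needed, so the stop has to go back first. Next I'll look from close by.

```bash
cat >> h.py <<'E'
def q(a): return [0,float(np.cos(a/2)),float(np.sin(a/2)),0]   # tool down, tool x at angle a; closes along a-90deg
def best(pos,a):  # a or a+pi, smallest joint travel within range
    c=[]
    for k in(-1,0,1):
        s=ik(list(map(float,pos)),q(a+k*np.pi))
        if s is not None: c.append((np.abs(np.array(s)-read_q()).max(),a+k*np.pi))
    return min(c)[1]
def go(pos,a):
    a=best(pos,a); move_to(list(map(float,pos)),q(a)); return a
def lin(pos,speed=150): move_straight(list(map(float,pos)),speed=speed)
E
python3 - <<'E'
from h import *
out=[]
for n,(x,y) in dict(C=(437,-333),D=(545,-398),S=(598,-160)).items():
    go((x-(0 if n!='S' else 0),y,230 if n!='S' else 330),np.pi/2)
    p=snap('wrist','w%s.png'%n); out.append(p['img'])
    T=np.array(p['T']);print(n,T[:3,3].round(),T[:3,:3].round(2).tolist(),read_q())
    for t in (['carton0'] if n!='S' else ['row_end','stop_face','stop_grip','carton_shelf']):
        for d in place_of(p,t): X=w(p,d['xyz']);print(t,d['confidence'],X.round(1),px(p,X).round())
im=np.hstack(out)[:,:,::-1]; cv2.imwrite('pics/w1.png',cv2.resize(im,(800,200)))
cv2.imwrite('pics/w1.png',np.vstack([np.hstack([cv2.resize(o,(400,300)) for o in out[:2]]),np.hstack([cv2.resize(out[2],(400,300)),np.zeros((300,400,3),np.uint8)])])[:,:,::-1])
print(read_clock())
E
```

```text
C [ 437. -254.  373.] [[1.0, -0.0, 0.0], [-0.0, -0.95, -0.31], [0.0, 0.31, -0.95]] [-8.37448211e-01  1.13965349e-02  1.88721934e+00 -2.71198234e-04
  1.24252785e+00 -8.35613742e-01]
carton0 0.74 [ 437.  -330.9   -4.3] [324. 188.]
carton0 0.65 [ 548.6 -397.6   -4. ] [426. 248.]
D [ 545. -319.  371.] [[1.0, -0.0, -0.0], [-0.0, -0.95, -0.31], [-0.0, 0.31, -0.95]] [-7.81726659e-01  2.87292493e-01  1.57900943e+00 -9.49413133e-05
  1.27675146e+00 -7.80879671e-01]
carton0 0.96 [ 434.4 -331.7   -3.9] [213. 126.]
carton0 0.75 [ 5.456e+02 -3.956e+02 -2.000e-01] [325. 189.]
S [598. -81. 472.] [[1.0, -0.0, -0.0], [-0.0, -0.95, -0.31], [-0.0, 0.31, -0.95]] [-4.27131651e-01  1.07116377e-01  1.60798793e+00 -4.99024776e-04
  1.42834788e+00 -4.25406282e-01]
stop_face 0.57 [ 599.6 -214.8   51.4] [326. 228.]
stop_grip 0.84 [ 594.4 -227.6  125. ] [321. 262.]
carton_shelf 0.86 [ 597.9 -155.8    3.2] [325. 172.]
4.6833
```

View pics/w1.png

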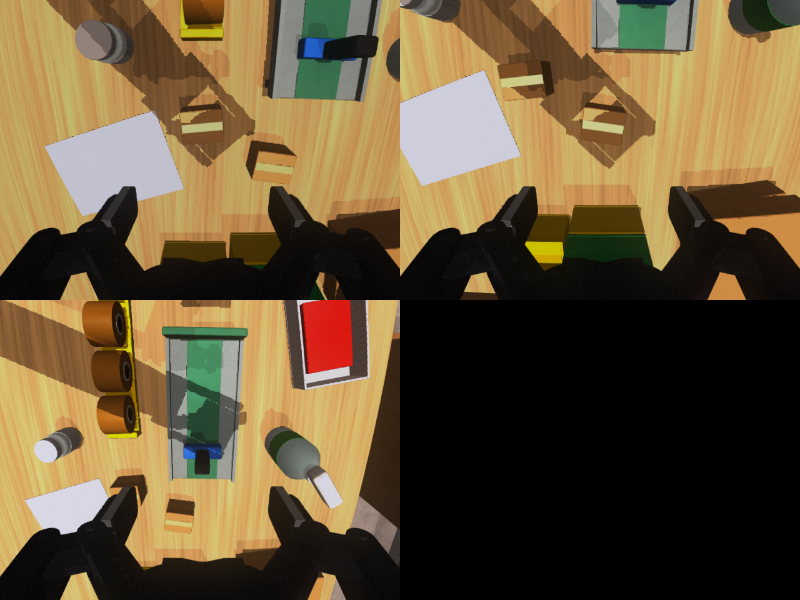

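The wrist pictures show carton C (about 201,118 in the first) and D (603,123 in the second), each with a pale stripe along the long side. The shelf looks square to the axes and the stop is at (203,455). I'll rectify the carton tops to get their yaw.

```bash
cat >> h.py <<'E'
def ortho(p,X,Y,z=56,r=60,s=3):
    """world patch, row = -y?? : column -> +x, row -> -y"""
    g=np.mgrid[-r*s:r*s+1,-r*s:r*s+1]/s
    P=np.stack([X+g[1],Y-g[0],np.full(g[0].shape,z)],-1).reshape(-1,3)
    T=np.linalg.inv(np.array(p['T']));rv,_=cv2.Rodrigues(T[:3,:3])
    uv=cv2.projectPoints(P,rv,T[:3,3],np.array(p['camera_matrix']),np.array(p['D'],float))[0].reshape(g.shape[1],-1,2).astype(np.float32)
    return cv2.remap(p['img'],uv,None,cv2.INTER_LINEAR)
E
python3 - <<'E'
from h import *
# picks: views where cartons are lit; top camera too
go((490,-290,240),np.pi/2); p=snap('wrist')
pt=snap('top'); res=[]
import pickle; pickle.dump((p,pt),open('v.pkl','wb'))
L=[(p,437,-332),(p,546,-397),(pt,437,347),(pt,534,420),(pt,437,-332),(pt,546,-397)]
im=[ortho(a,x,y,r=50,s=2.6) for a,x,y in L]
n=im[0].shape[0]; 
cv2.imwrite('pics/o1.png',np.vstack([np.hstack(im[:3]),np.hstack(im[3:])])[:,:,::-1]); print(n)
for i in im:
    print(i[n//2,n//2-40:n//2+41:20].tolist(), i[n//2-40:n//2+41:20,n//2].tolist())
E
```

```text
261
[[204, 201, 125], [204, 203, 127], [204, 202, 128], [202, 200, 125], [201, 200, 127]] [[123, 78, 40], [206, 159, 85], [204, 202, 128], [206, 159, 85], [206, 152, 81]]
[[204, 194, 117], [203, 194, 116], [203, 195, 116], [203, 194, 115], [202, 193, 116]] [[207, 151, 78], [190, 136, 69], [203, 195, 116], [206, 148, 75], [206, 145, 72]]
[[143, 144, 105], [155, 162, 118], [151, 155, 112], [152, 157, 115], [153, 158, 115]] [[152, 136, 80], [148, 138, 91], [151, 155, 112], [156, 136, 77], [153, 138, 81]]
[[153, 160, 110], [151, 155, 107], [152, 159, 107], [153, 159, 107], [152, 159, 108]] [[154, 128, 69], [154, 141, 86], [152, 159, 107], [139, 110, 57], [154, 130, 74]]
[[71, 57, 49], [71, 58, 46], [72, 58, 48], [68, 57, 43], [70, 57, 47]] [[69, 55, 44], [69, 57, 43], [72, 58, 48], [74, 61, 47], [71, 57, 47]]
[[35, 31, 20], [49, 40, 31], [52, 41, 30], [59, 49, 43], [60, 53, 42]] [[36, 30, 21], [46, 37, 27], [52, 41, 30], [56, 46, 35], [60, 48, 36]]
```

View pics/o1.png

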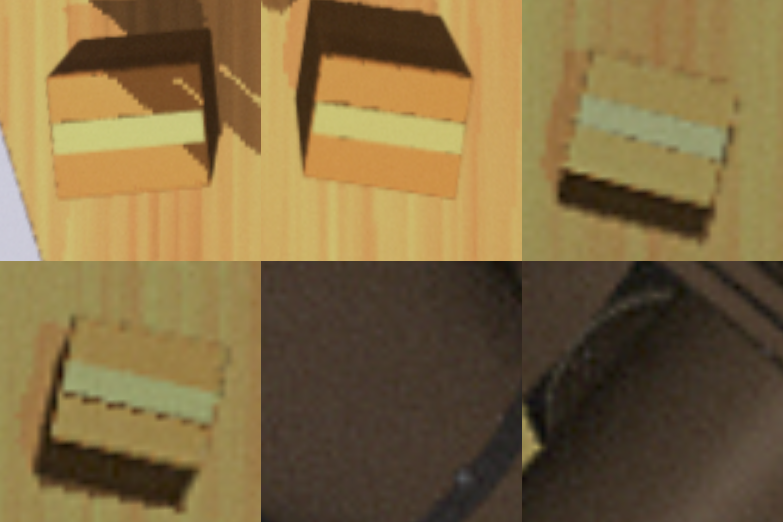

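Rectified crops show all four tops clearly, with the stripe along the 60 mm side and centred. Next I measure shelf and rack by colour, then slide the stop back.

```bash
cat >> h.py <<'E'
def carton(p,X,Y,z=56,r=50):
    """centre x,y and angle of the 60 mm side, from the pale stripe on the lid"""
    s=3; im=ortho(p,X,Y,z,r,s).astype(float); R,G,B=im[...,0],im[...,1],im[...,2]
    m=((G>.9*R)&(B<.82*G)&(B<.82*R)&(G<1.15*R)&(R>25)).astype(np.uint8)
    m=cv2.morphologyEx(m,cv2.MORPH_OPEN,np.ones((7,7)))
    n,l,st,c=cv2.connectedComponentsWithStats(m); b=[]
    for i in range(1,n):
        (cx,cy),(a,h),_=rc=cv2.minAreaRect(np.argwhere(l==i)[:,::-1].astype(np.float32)); 
        L,W=max(a,h)/s,min(a,h)/s
        if 48<L<70 and 6<W<20:
            bx=cv2.boxPoints(rc);e=max(bx[1]-bx[0],bx[2]-bx[1],key=np.linalg.norm)
            t=np.arctan2(-e[1],e[0]);t=(t+np.pi/2)%np.pi-np.pi/2
            b.append((X+cx/s-r,Y-cy/s+r,t,L,W))
    return sorted(b,key=lambda v:np.hypot(v[0]-X,v[1]-Y))
E
python3 - <<'E'
from h import *
import pickle
p,pt=pickle.load(open('v.pkl','rb'))
for a,x,y in[(p,437,-332),(p,546,-397),(pt,437,347),(pt,534,420)]: print(np.round(carton(a,x,y),2).tolist())
def fit(m,s,X,Y,r):
    n,l,st,c=cv2.connectedComponentsWithStats(m.astype(np.uint8));i=1+st[1:,4].argmax()
    P=np.argwhere(l==i)
    return P,i
go((598,-190,330),np.pi/2); p=snap('wrist'); im=ortho(p,598,-158,50,150,2)
R,G,B=[im[...,k].astype(float) for k in range(3)]
m=(G>1.3*R)&(G>1.1*B)
pts=[]
for row in range(40,600,20):
    c=np.flatnonzero(m[row,180:420])
    if len(c)>80: pts.append((-158+150-row/2,598-150+(180+c.min())/2,598-150+(180+c.max())/2))
print(np.round(pts,1).tolist())
cv2.imwrite('pics/sh.png',im[:,:,::-1])
go((604,170,330),np.pi/2); p=snap('wrist','rk_raw.png'); im=ortho(p,604,156,54,150,2)
cv2.imwrite('pics/rk.png',im[:,:,::-1])
for t in('rack_floor','roll_rack'):
    for d in place_of(p,t): print(t,d['confidence'],w(p,d['xyz']).round(1))
cv2.imwrite('pics/both.png',cv2.resize(np.hstack([cv2.imread('pics/sh.png'),cv2.imread('pics/rk.png')]),(800,400)))
print(read_clock())
E
```

```text
[[436.15, -332.8, 0.09, 58.03, 11.92]]
[[544.9, -396.04, -0.15, 57.37, 11.44]]
[]
[[538.32, 419.61, -0.23, 62.11, 14.42]]
[[-38.0, 570.5, 630.0], [-48.0, 570.0, 629.5], [-58.0, 570.0, 629.5], [-68.0, 569.5, 629.0], [-78.0, 569.0, 629.0], [-88.0, 569.0, 629.0], [-98.0, 569.0, 628.5], [-108.0, 568.5, 628.5], [-118.0, 568.5, 628.5], [-128.0, 568.5, 628.0], [-138.0, 568.5, 628.0], [-148.0, 568.0, 627.5], [-158.0, 568.0, 627.5], [-168.0, 567.5, 627.0], [-178.0, 567.5, 627.0], [-188.0, 567.0, 627.0], [-198.0, 567.5, 626.5], [-208.0, 567.0, 626.5], [-278.0, 565.5, 625.0], [-288.0, 565.5, 624.5]]
rack_floor 0.55 [601.  157.5  47.2]
rack_floor 0.43 [603.9 -28.7  45.2]
roll_rack 0.81 [604.4 156.9   1.5]
7.85
```

View pics/both.png

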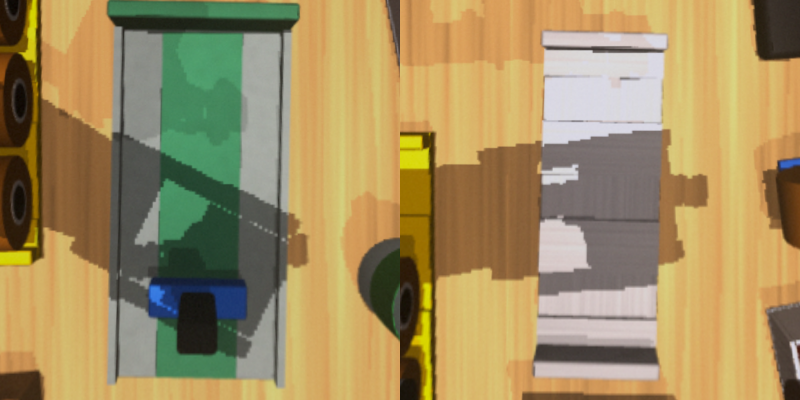

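Shelf: band centre x = 598 at y = -158, yaw about -0.02 rad. The rack has a similar yaw. Sliding the stop back now.

```bash
cat >> h.py <<'E'
YAW=-0.020
def sx(y): return 598+0.020*(y+158)     # middle line of the green band
A0=np.pi/2+YAW
E
python3 - <<'E'
from h import *
import pickle
go((604,170,330),np.pi/2); p=snap('wrist'); pickle.dump(p,open('rk.pkl','wb'))
go((sx(-228),-228,200),A0); gripper_to(60,30)
lin((sx(-228),-228,109)); gripper_to(15,40); print(read_width(),read_ft_force())
lin((sx(-278),-278,109),60); print(read_ft_force(),read_width())
gripper_to(60); lin((sx(-278),-278,230))
gripper_to(85)
p=snap('wrist')
for t in('stop_grip','stop_face'):
    for d in place_of(p,t): print(t,d['confidence'],w(p,d['xyz']).round(1))
# rack measurements
p=pickle.load(open('rk.pkl','rb'))
for z in(54,80):
    im=ortho(p,604,156,z,150,2).astype(float); sat=(im.max(2)-im.min(2))/(im.max(2)+1)
    m=sat<.3; 
    for row in list(range(80,540,50)):
        c=np.flatnonzero(m[row,180:430]); 
        if len(c)>50: print(z,306-row/2,604-150+(180+c.min())/2,604-150+(180+c.max())/2)
    for col in(230,300,370):
        r=np.flatnonzero(m[10:590,col]); print('ext',z,604-150+col/2,306-(10+r.min())/2,306-(10+r.max())/2)
go((450,-300,250),np.pi/2); p=snap('wrist')
for x,y in((437,-332),(546,-397)): print(np.round(carton(p,x,y),2).tolist())
print(read_clock())
E
```

```text
23.37658878046189 [-4.73351055  0.13503222  5.74922189]
[-4.99044428 -1.53667599  5.28117681] 23.24164536179678
stop_grip 0.71 [ 594.7 -280.9  121. ]
stop_face 0.56 [ 597.3 -267.7   50.4]
stop_face 0.16 [ 766.7 -227.8    0. ]
54 266.0 562.5 652.5
54 241.0 562.5 651.0
54 216.0 561.5 650.0
54 191.0 560.5 649.5
54 166.0 560.5 648.5
54 141.0 559.5 647.5
54 116.0 558.0 648.0
54 91.0 559.0 646.5
54 66.0 557.0 646.0
54 41.0 556.0 645.5
ext 54 569.0 282.5 23.0
ext 54 604.0 282.0 22.0
ext 54 639.0 281.0 20.5
80 266.0 565.0 648.5
80 241.0 565.0 648.0
80 216.0 563.5 647.5
80 191.0 563.5 646.5
80 166.0 563.0 645.5
80 141.0 561.5 645.5
80 116.0 561.0 644.5
80 91.0 561.0 643.5
80 66.0 559.5 644.0
80 41.0 557.5 645.5
ext 80 569.0 280.5 11.5
ext 80 604.0 280.0 11.5
ext 80 639.0 279.0 11.5
[[436.16, -332.81, 0.09, 57.7, 12.04]]
[[544.72, -395.94, -0.15, 57.34, 11.35]]
14.8417
```

```bash
cat >> h.py <<'E'
RY=-33.5
def push_y(x0,y0,z,lim,maxd,step=1.0,line=None):
    wait(.15); f0=np.array(read_ft_force()); d=0
    while d<maxd:
        d+=step; y=y0+d; lin((line(y) if line else x0,y,z),40)
        wait(.03); f=np.array(read_ft_force())-f0
        if -f[1]>lim: break
    return y0+d,f.round(1)
def pick_carton(x,y,t):
    gripper_to(85); go((x,y,110),t+np.pi/2); lin((x,y,12)); gripper_to(50,35)
    wd=read_width(); lin((x,y,200),250); return wd
def place_carton(i):
    y=RY-24-48*i-6; go((sx(y),y,190),A0); lin((sx(y),y,63),120)
    r=push_y(0,y,63,7,14,line=sx); yy=r[0]
    lin((sx(yy),yy,62.3),20); gripper_to(72); lin((sx(yy),yy,200),250)
    return r
E
python3 - <<'E'
from h import *
print(pick_carton(436.2,-332.8,.09)); print(place_carton(0),read_width())
go((470,-300,250),np.pi/2); p=snap('wrist'); c=carton(p,546,-397); print(np.round(c,2).tolist(),read_clock())
x,y,t=c[0][:3]
print(pick_carton(x,y,t)); print(place_carton(1)); print(read_clock())
go((sx(-150),-150,300),np.pi/2); p=snap('wrist','row1.png'); print(read_clock())
E
```

```text
59.22071012637946
(-54.5, array([ 1.3, -8.1,  3.1])) 72.16649807454552
[] 25.225Traceback (most recent call last):
  File "<stdin>", line 4, in <module>
IndexError: list index out of range
```

```bash
sed -i 's/^RY=.*/RY=-31/' h.py
python3 - <<'E'
from h import *
p=snap('wrist','d1.png')
for d in place_of(p,'carton0'): X=w(p,d['xyz']);print(d['confidence'],X.round(1),px(p,X).round())
E
```

```text
0.86 [ 546.6 -397.4   -1.4] [390. 272.]
```

View pics/d1.png

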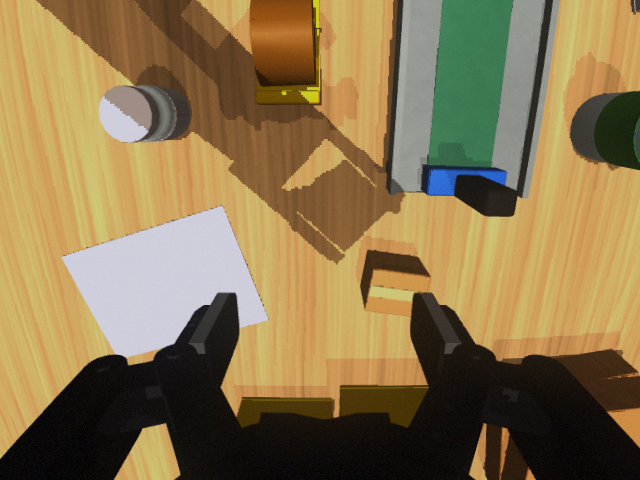

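Carton D is still there at (398,288), just hidden by the finger, so I use its earlier pose.

Run:
```python
from h import *
print(pick_carton(544.8,-396,-.15)); print(place_carton(1)); print(read_clock())
gripper_to(85)
go((sx(-150),-150,300),np.pi/2); p=snap('wrist','row1.png'); print(read_clock())
for i in(0,1):print(np.round(carton(p,sx(-55),-55-48*i,106),2).tolist())
go((470,330,260),np.pi/2); p=snap('wrist','ab.png')
for x,y in((437,346),(534,420)): print(np.round(carton(p,x,y,r=70),2).tolist())
for d in place_of(p,'carton0'): X=w(p,d['xyz']);print(d['confidence'],X.round(1),px(p,X).round())
cv2.imwrite('pics/two.png',cv2.resize(np.hstack([cv2.imread('pics/row1.png'),cv2.imread('pics/ab.png')]),(800,300)))
```

```text
59.63523835969866
(-101.0, array([ 3.1, -9.4, -1.1]))
34.4167
35.2833
[[600.56, -98.67, 0.0, 58.33, 12.67]]
[[600.56, -100.76, -0.01, 58.37, 16.64]]
[[437.12, 348.34, -0.24, 58.14, 12.51]]
[[537.39, 419.88, -0.23, 58.01, 13.45]]
0.9 [535.8 421.3  -4.2] [386.  99.]
0.66 [327.3 316.6  -1.6] [197. 197.]
0.65 [327.5 437.9   1. ] [185.  83.]
```

View pics/two.png

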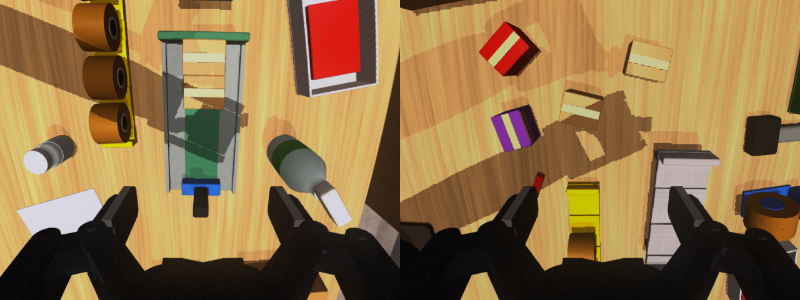

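Left: two cartons close together against the wall at (204,70–100). Right: kraft cartons A (648,62) and B (581,103) are plain tan with a pale stripe. The purple (515,128) and red (508,48) ones are look-alikes that stay put. Near purple I use a narrower opening.

```bash
sed -i 's/def pick_carton(x,y,t):/def pick_carton(x,y,t,o=85):/; s/gripper_to(85); go((x,y,110)/gripper_to(o); go((x,y,110)/' h.py
python3 - <<'E'
from h import *
print(pick_carton(537.2,419.9,-.23)); print(place_carton(2)); print(read_clock())
gripper_to(85)
go((490,300,260),np.pi/2); p=snap('wrist'); c=carton(p,437,348,r=70); print(np.round(c,2).tolist())
x,y,t=c[0][:3]
if np.hypot(x-437.1,y-348.3)<4:
    print(pick_carton(437.1,348.3,-.24,73)); print(place_carton(3)); print(read_clock())
    gripper_to(85)
    go((sx(-200),-200,300),np.pi/2)
    p=snap('wrist','row2.png'); cv2.imwrite('pics/row2.png',ortho(p,598,-158,106,145,2)[:,:,::-1])
    for i in range(4): print(np.round(carton(p,sx(-55),-55-48*i,106,r=40),2).tolist())
    for d in place_of(p,'stop_face'): print(d['confidence'],w(p,d['xyz']))
print(read_clock())
E
```

```text
59.32990094021932
(-149.0, array([ 5.8, -9.1, -1. ]))
47.175
[[437.0, 348.33, -0.13, 58.06, 17.5]]
59.406648858860514
(-196.0, array([ 2.4, -9.7, -1.6]))
59.3667
[[600.53, -54.69, -0.02, 57.85, 12.84]]
[]
[[599.54, -150.25, -0.01, 57.68, 13.85]]
[[598.57, -199.13, -0.02, 57.88, 12.01]]
0.8 [ 598.71287556 -266.31445724   48.50229552]
60.2417
```

View pics/row2.png

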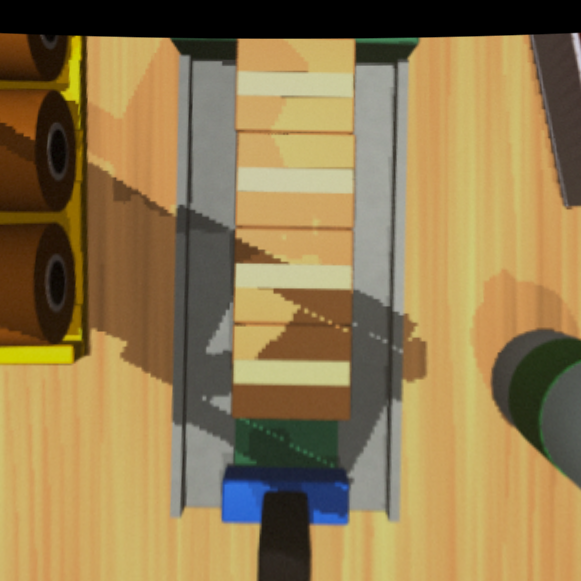

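The row is straight and close. Now slide the stop up.

Run:
```python
from h import *
gripper_to(60); y=-278; go((sx(y),y,200),A0); lin((sx(y),y,109)); gripper_to(15,40); print(read_width())
y=-243; lin((sx(y),y,109),60)
r=push_y(0,y,109,7,16,line=sx); print(r); y=r[0]
gripper_to(60); lin((sx(y),y,230),200); gripper_to(85)
go((sx(-200),-200,300),np.pi/2)
p=snap('wrist'); cv2.imwrite('pics/row3.png',ortho(p,598,-158,106,145,2)[:,:,::-1])
for i in range(4): print(np.round(carton(p,sx(-55),-55-48*i,106,r=40),2).tolist())
# rolls
go((440,-40,320),np.pi/2); p=snap('wrist','rolls.png')
for d in place_of(p,'roll0'): X=w(p,d['xyz']);print(d['confidence'],X.round(1),px(p,X).round())
for d in place_of(p,'feed_tray'): X=w(p,d['xyz']);print('tray',d['confidence'],X.round(1),px(p,X).round())
cv2.imwrite('pics/r3.png',np.hstack([cv2.resize(cv2.imread('pics/row3.png'),(400,400)),cv2.resize(ortho(p,437,-3,84,220,1.5)[:,:,::-1],(400,400))]))
print(read_clock())
```

```text
23.714444301779302
(-232.0, array([-0.1, -8.2, -2.9]))
[[600.46, -54.84, -0.03, 57.73, 13.0]]
[]
[[599.4, -150.72, -0.01, 58.05, 12.9]]
[[598.73, -198.88, -0.02, 57.58, 12.02]]
0.77 [ 435.3 -160.4   49. ] [320. 280.]
0.77 [439.2 -85.3  49.4] [323. 222.]
0.71 [434.5  -6.1  48.6] [319. 154.]
0.63 [432.6  72.3  45.4] [317.  79.]
69.4417
```

View pics/r3.png

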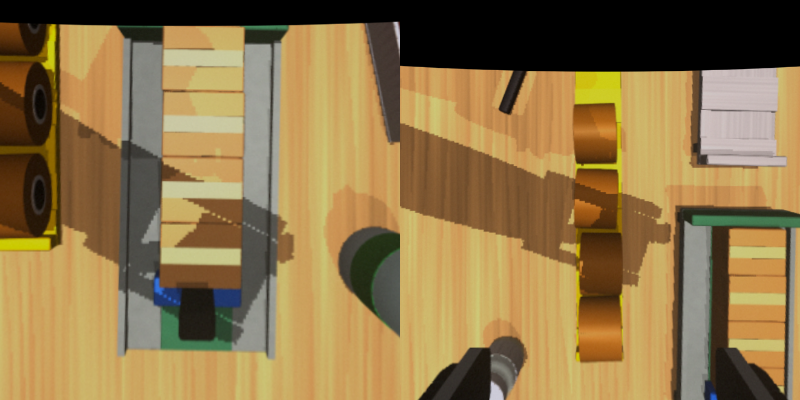

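The stop is snug against the last carton (about 198,285). The rolls are in a line at y ≈ 73, -5, -83, -161. Stacking starts now.

```bash
cat >> h.py <<'E'
RC=np.array([604.3,157.]);RYAW=-0.027;RA=np.pi/2+RYAW
def rk(v): return RC+v*np.array([-np.sin(RYAW),np.cos(RYAW)])
def pick_roll(x,y):
    gripper_to(85); go((x,y,140),np.pi/2); lin((x,y,31)); gripper_to(35,40)
    wd=read_width(); lin((x,y,220),250); return wd
def place_roll(v,zc,drop=1.0):
    x,y=rk(v); go((x,y,zc+80),RA); lin((x,y,zc+20),150); wait(.1); f0=np.array(read_ft_force())
    lin((x,y,zc-17+drop),40); wait(.1); f=np.array(read_ft_force())-f0
    gripper_to(70); lin((x,y,zc+80),200); return f.round(1)
E
python3 - <<'E'
from h import *
print(pick_roll(435.5,73),place_roll(74,86),read_clock())
gripper_to(85)
go((604,170,330),np.pi/2); p=snap('wrist','rk2.png')
for t in('roll0','rack_floor','roll_rack'):
  for d in place_of(p,t): X=w(p,d['xyz']);print(t,d['confidence'],X.round(1),px(p,X).round())
E
```

```text
47.69420054353212 [ 0.7  0.2 -0.5] 76.4667
roll0 0.91 [609.  233.1  84.4] [330. 128.]
roll0 0.88 [437.1 -82.5  44.5] [206. 362.]
roll0 0.8 [ 434.5 -161.7   48.4] [209. 408.]
roll0 0.74 [430.6  -8.6  49.1] [194. 318.]
rack_floor 0.97 [600.8 158.3  47.2] [322. 193.]
rack_floor 0.72 [439.2 -83.2  44.3] [207. 362.]
rack_floor 0.44 [7.587e+02 2.969e+02 5.000e-01] [455.  71.]
roll_rack 0.97 [6.035e+02 1.596e+02 1.000e-01] [325. 184.]
```

View pics/rk2.png

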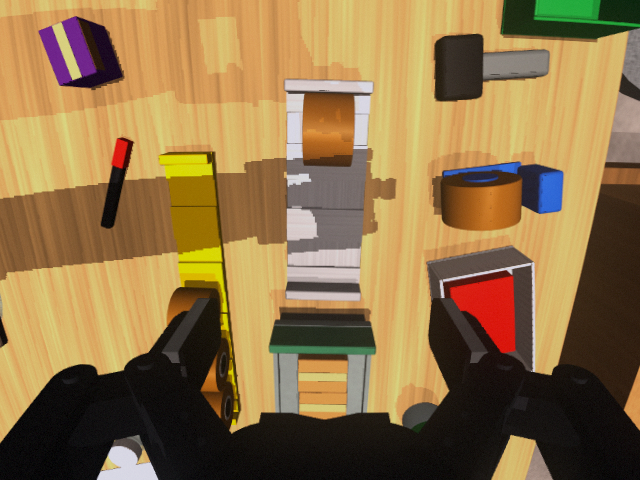

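The first roll stands in the far groove at (328,128). On to the middle and near grooves.

```bash
sed -i 's/^RC=np.array(\[604.3,157.\])/RC=np.array([604.3,157.7])/' h.py
python3 - <<'E'
from h import *
print(pick_roll(435.5,-5.5),place_roll(0,86),read_clock())
print(pick_roll(437,-83.5),place_roll(-74,86),read_clock())
gripper_to(85)
go((604,130,360),np.pi/2); p=snap('wrist')
for d in place_of(p,'roll0'): X=w(p,d['xyz']);print(d['confidence'],X.round(1),px(p,X).round())
cv2.imwrite('pics/rk3.png',p['img'][:,:,::-1])
im=ortho(p,604,157,122,130,2); cv2.imwrite('pics/rk3o.png',im[:,:,::-1])
cv2.imwrite('pics/rk3b.png',np.hstack([cv2.resize(p['img'],(400,300))[:,:,::-1],cv2.resize(im,(300,300))[:,:,::-1]]))
s=snap('side','s3.png')
for d in place_of(s,'roll0'): X=w(s,d['xyz']);print('side',d['confidence'],X.round(1))
cv2.imwrite('pics/rk3b.png',np.hstack([cv2.resize(im,(400,400))[:,:,::-1],cv2.resize(s['img'][170:300,260:390],(400,400))[:,:,::-1]]))
E
```

```text
47.41858012155372 [0.3 0.2 1.1] 85.0417
47.52782912812208 [-0.7  0.1 -0.1] 92.4333
0.96 [ 435.4 -161.7   46.4] [213. 371.]
0.96 [605.3 231.6  87.1] [327.  89.]
0.63 [602.9  84.9  86.3] [324. 222.]
side 0.93 [ 439.4 -159.9   48.1]
side 0.77 [604.7 230.6  85.2]
side 0.75 [611.   83.7  82.3]
side 0.53 [604.7 155.2  83.5]
side 0.25 [435.8  -3.3  -2.7]
```

View pics/rk3b.png

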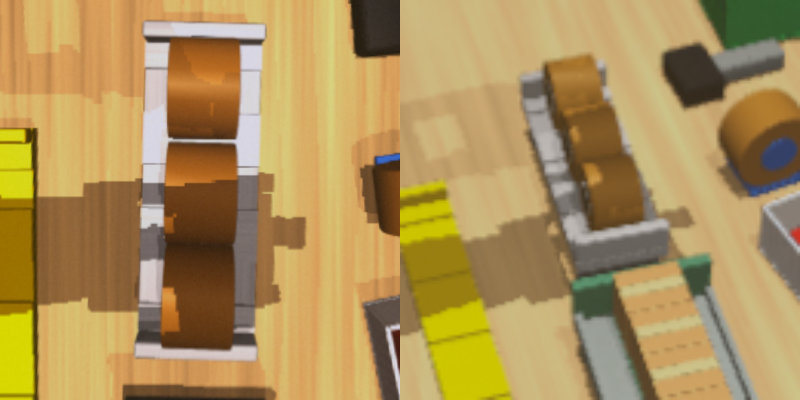

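Three rolls are seated in line. The last one goes in the far gap on top.

Run:
```python
from h import *
print(pick_roll(437,-161.5),place_roll(37,147.8,0.7),read_clock())
gripper_to(85)
go((604,60,400),np.pi/2); p=snap('wrist')
for d in place_of(p,'roll0'): X=w(p,d['xyz']);print(d['confidence'],X.round(1),px(p,X).round())
im=ortho(p,604,170,122,130,2)
go((500,-400,300),np.pi/2)
s=snap('side','s4.png'); t=snap('top','t4.png')
for k in(s,t):
  for n in('roll0','carton0','spray','tape_gun','scanner'):
    for d in place_of(k,n): print(n,d['confidence'],w(k,d['xyz']).round(1))
cv2.imwrite('pics/f4.png',np.hstack([cv2.resize(im,(400,400)),cv2.resize(s['img'][170:340,250:420],(400,400))])[:,:,::-1])
```

```text
47.86394197942417 [-2.2 -2.6  5.9] 101.9333
0.88 [602.4  82.3  83.2] [324. 160.]
0.84 [608.3 232.5  83.7] [329.  27.]
0.83 [602.5 192.1 147. ] [324.  57.]
0.75 [603.4 152.9  86.5] [325. 100.]
0.55 [789.2 155.8   1.1] [457. 101.]
roll0 0.68 [604.6 195.5 146. ]
carton0 0.68 [3.258e+02 3.122e+02 2.000e-01]
carton0 0.52 [ 599.7 -197.7   51.4]
tape_gun 0.83 [788.3 154.7  -3.7]
scanner 0.55 [ 7.592e+02  3.001e+02 -6.000e-01]
roll0 0.91 [611.2 192.7 146. ]
roll0 0.71 [609.2 153.5  86.3]
roll0 0.65 [601.9  84.9  82.7]
roll0 0.58 [610.7 231.   83.4]
carton0 0.94 [330.  438.5   5.1]
carton0 0.87 [ 598.2 -198.3   51.4]
carton0 0.85 [ 600.9 -153.8   47.8]
carton0 0.82 [ 602.4 -106.5   48.7]
carton0 0.75 [603.3 -53.9  51.4]
carton0 0.52 [ 597.3 -236.5  125.6]
spray 0.88 [ 766.4 -228.5    3.4]
tape_gun 0.83 [ 7.913e+02  1.530e+02 -4.000e-01]
tape_gun 0.57 [ 596.4 -150.4   48.2]
tape_gun 0.55 [437.8  -2.7   1.1]
scanner 0.79 [7.582e+02 3.007e+02 5.000e-01]
scanner 0.41 [609.4 233.8  82.4]
```

View pics/f4.png

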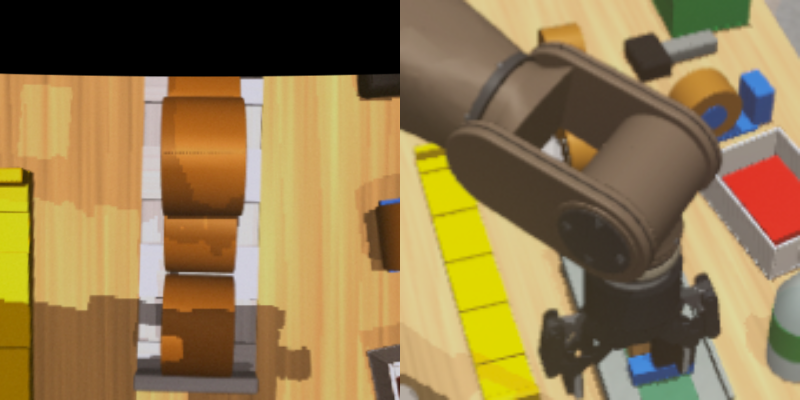

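View pics/t4.png

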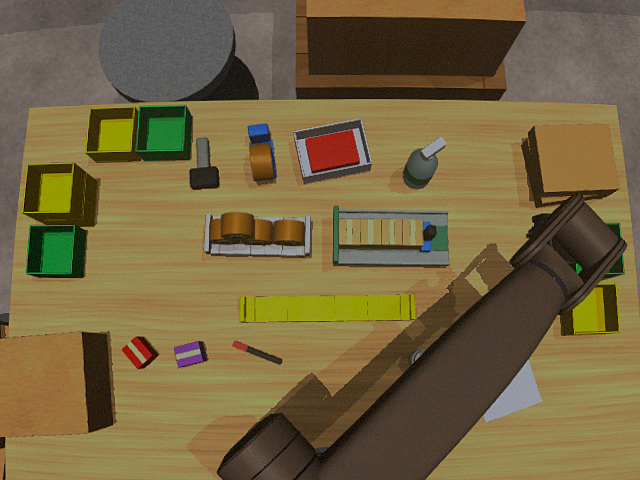

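The top view shows four cartons in a close row with the stop against them (345–428,232). The rolls form a stack of three with one saddled (215–305,230), the bystanders are where they were, and the arm is clear. Handing in.

```bash
python3 -c "
from h import *
print(finish_job(),read_clock())"
```

```text
the job is handed in; nothing more can be done
the job is handed in; nothing more can be done
```

I handed the job in after about 105 s of the 210 s allowed: four cartons are in a close row with the blue stop snug against the last, and the four rolls present are on the rack, three in the grooves and one saddled on top. The spray bottle, tape dispenser and scanner still read at their starting positions; the hand-in returned no verdict.

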